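Hang and lock a shelf bracket on the stockroom counter rack

ROBOT

A 7-joint arm with a two-finger parallel gripper is mounted at the origin on the work surface. World frame = base frame: x ahead of the robot, y to its left, z up, the work surface at z = 0. Lengths are in m, angles in rad, forces in N, time in s.
With the tool pointing down it reaches from about 0.4 to 0.9 m from the base axis. Payload 5.5 kg.
Tool frame: the origin (TCP) lies at the very end of the fingers, on their centre line; the grasp point (between the pads) lies 19 mm behind it; z points along the fingers, y is the direction in which the jaws open and shut (so a half turn about z gives the same grasp; the last joint's range is limited). The gripper opens to 85 mm and grips with 20 to 120 N. Pads are 22 mm wide; open, the fingers measure 114 mm over their backs; the gripper's body (76 mm by 85 mm) begins 54 mm behind the grasp point. The pads swing forward as they close: fully open they stand 13 mm farther back than shut.
Start: joints at [-1.039, 0.501, -0.427, 1.55, 0.221, 1.138, -0.21], TCP at [0.173, 0.627, 0.231] pointing down, gripper open.
Joint ranges: [-2.88, 2.88], [-0.31, 2.03], [-1.54, 1.56], [0.2, 2.42], [-1.41, 4.55], [0.19, 2.02], [-2.57, 2.57]. Speed limits (rad/s): [2.57, 2.57, 3.14, 3.14, 3.14, 3.14, 3.14].

INTERFACE

Orientations are given as a 3x3 rotation matrix whose columns are the frame's x, y, z axes.
In Python, from cell import bot, read_camera, calibration, nets gives the robot as it stands.
- The arm moves only by the shell command python3 -m pendant 'ROWS' [FORCE]. ROWS is JSON, one flat list of numbers, 7 for each row, row after row: the shift along the tool's x, y, z in m, then the turn, a rotation vector about the tool's x, y, z in degrees, then the opening, from 0 (shut) to 1 (fully open). A call has 1 to 20 rows; each row is the pose to reach, as a shift and turn from the pose commanded when the call began, along the tool's axes at that moment; what a row does not reach only later rows make up. A row lasts 1/12 s, in which the tool goes at most 41.7 mm and 7.16 degrees, less where a joint would pass 70% of its speed; a pose out of reach is approached as far as the arm can. A call with a gripper value outside its range is refused whole. The fingers move at their own pace and stop on an object; FORCE is the grip in N (left out, the last holds). Time passes only in rows, so rows that repeat a pose let the fingers close. It gives the time, the measured TCP pose, the force and the opening at its end, in the units of the state.
- bot.state(): the state, without advancing time (a new reading comes with each control period).
- read_camera(name): name is "scene" or "top" or "wrist"; returns the picture (480x640x3 uint8, blue, green, red); there is no depth.
- calibration(name): a dict with "fx", "fy", "cx", "cy" (pixels), "rvec" (rotation vector, rad) and "tvec" (3), from world to camera coordinates, as OpenCV has them; the wrist camera has in their place "T_tool_cam" (4x4, takes a point from camera to tool coordinates, whose origin is the TCP and whose axes are the flange's). Camera axes: x right, y down, z forward; pixel columns grow to the right and rows downward; lengths in m; the calibration is good to about 2 mm. A picture is of the moment at which its call begins: read the wrist's pose just before it. calibration takes no time and is no camera call.
- bot.sign_off(): hands the job in, once; it reports no verdict.
Trained networks look in the newest picture that a camera, given by its name, has taken for a name from the list of things; names that differ only in an ending like _2 or _b are one class to them, and where a whole thing is asked for, a point or a joint stands for the part that bears it (a point fixed in the world has none). Each returns a list of dicts, best first, with "confidence" (0 to 1); they miss things now and then, are a little off and sometimes report something else, mostly with a low value. They report only what shows in the picture. A call takes as long as a camera call. They do not tell look-alikes from the thing itself.
- nets.recognise(camera, name): "box" ([left, top, right, bottom] in pixels, round what is visible of it).
The state is a dict: "time_s": time; "q": joint angles; "joint_vel": joint speeds; "tau": joint torques, N m; "tcp_pos": TCP position; "tcp_rot": TCP orientation; "contact_force": force on the tool from outside, world axes, zero at the start; "moment": the same for the moment, N m; "finger_gap": finger opening in m.
Only numpy, scipy, OpenCV 4.12 (cv2) and the standard library are available. Lean on these libraries where they do the work, as an engineer would, in place of code of your own. Each camera call takes 0.05 s, during which the arm holds its last target.

TASK

Hang the wide T-shaped shelf bracket on the counter rack: put its two claws into the top row of slots, one in each upright, lower it so that they hook in, and press it down, firmly but without forcing it, until the spring pawls snap over it and it sits fully home. Let go of it, and leave the narrow bracket and everything else on the bench where they are.

Things in the scene. Friction and masses are not known exactly. Their poses are not given: they have to be found in the camera images.
- rack: Fixed counter rack: steel foot plate 150 x 240 x 12 mm (from 30 mm before to 120 mm behind the front face of the uprights) and two grey slotted uprights about 206 mm high, 35 wide, 4 thick, centred at y = +60 and -60 mm. Origin: on the table, midway between the uprights, in their front plane. x points into the slots, away from the bracket's arm; y along the row; z up.
- slots (a point): Midway between the two top-row slots, in the uprights' front plane, at the NOMINAL height of their lower edges, 150 mm up; axes as the rack's. Each slot is a through hole 11 mm wide, 38 tall; 18 mm of upright above it. Unused rows lie 65 and 130 mm lower. The uprights' height setting is not measured: true slots, pawls and pin are up to 14 mm higher or lower than told: feel for them.
- bracket: Wide steel bracket, loose, 0.2 to 0.42 kg, T-shaped from above, standing on its flat underside: back plate 140 wide (y), 6 thick, 66 tall; from its middle an arm 16 wide, 30 tall runs to 160 mm at -x, with a stop 52 mm high at its end; two claws at y = +60 and -60 on the rear (+x) face. Origin: centre of the underside at the plate's rear face; x toward the claws, z up.
- bracket_grip (a point): Place to grip the wide bracket, near its centre of mass: in the arm, 80 mm in front (-x) of the plate's rear face, 20 mm above the underside. The arm there is 16 mm wide (y), its top 30 mm above the underside. Axes as the bracket's.
- claws (a point): Midway between the claws: rear face, necks' underside; the bracket's axes. Claws pass along the rack's x with this point 18 to 26 mm above the slots' true lower edges (else they stop 12 mm short on the uprights), until the plate meets the uprights. Lowered, the hooks catch below 18 mm, the lug meets the pawls at about 12 mm; locked, it is at the true edges, within 3 mm of slots in x, y.
- thumb_pad (a point): Centre of the flat top of the wide bracket's thumb pad, 28 (x) x 36 (y) mm, 66 mm above the underside, 20 mm in front of the plate's rear face, over the root of the arm: the place to press. A push of 18 to 25 N is enough to send it home; much more would bend the claws.
- pawl_left (a joint): Left (+y) spring pawl, brass, slides in y; m: 0 = at rest (before the bracket comes, and again once it has snapped over the lug), about 0.004 while the lug is forcing it aside.
- pawl_right (a joint): The matching pawl on the right side (-y); same values.
- narrow_bracket: A similar loose bracket that does not fit this rack: back plate only 80 mm wide, claws 60 mm apart, no lug. Bystander. Origin and axes as for the wide one.
- can_a: Bystander: drinks can 66 mm across, 115 mm tall, left of the rack. Origin: its underside.
- can_b: Bystander: second drinks can, 66 mm across, 115 tall mm. Origin: its underside.
- jar: Bystander: amber jar with steel lid, 70 mm across, 100 mm tall, right of the rack. Origin: its underside.
- carton: Bystander: cardboard carton 110 x 150 x 90 mm. Origin: its underside.
- driver: Bystander: screwdriver lying in front of the rack, about 200 mm long.
- tape: Bystander: roll of grey tape lying flat, 90 mm across, 35 tall mm. Origin: its underside.
- tub: Bystander: white bowl, 100 mm across, 60 tall mm. Origin: its underside.
- pawls (a point): Midway between the noses of the two spring pawls, 7 mm behind the uprights' front plane, at their nominal height, 157 mm up (same unknown of 14 mm as the slots). At rest the noses leave a gap of 10 mm in y; each nose is 6 mm high. They lock over the lug when it is forced down between them: about 4 N moves them, up to about 15 N (friction varies) until the click.
- claw_tip (a point): Lower tip of the claw at y = +60 mm (the other mirrors it), 34 mm above the bracket's underside, 9 mm behind the plate. A claw is 5 mm wide: a neck 12 mm tall (52 to 64 mm above the underside) runs 6 mm back from the plate, then a hook 6 mm thick turns down 18 mm below the neck's underside. It reaches 12 mm behind the plate.
- lug (a point): Lower point of the arrow-head lug that the pawls lock over: in the middle of the plate's rear face, 46 to 54 mm above the underside, 9 mm wide below, 18 mm at its flat top, sticking out 9 mm.
- home_pin (a joint): Small upright brass pin between and below the pawls, pushed down by the lug in the last 4 mm; m: 0 = free, about 0.004 = bracket fully home. Its spring is weak (under 1 N).
Mind the look-alikes: they are no part of the job. What is shaped like the bracket but pink is not meant.

How it is judged:
By the outcome, as a careful person would: the job done as asked, in the order asked, and still so for the second after the job is handed in, with the robot touching nothing.
It also fails if it takes over 72 s, if anything falls off the work surface, if the arm or the gripper's body presses on something with over 40 N, if the wrist force passes 120 N, or if a joint passes its speed limit or range.

## Working session

There is one attempt and no reset: what is moved stays moved. The work goes in short steps, Python scripts to look and compute and a shell command to move; the robot and the scene stay as the last step left them, time stands still between calls to the robot, and variables do not carry over. Pictures are saved under pics/ and viewed, and the job is handed in when it is done.

```bash
ls; mkdir -p pics; python3 - <<'E'
from cell import bot, read_camera, calibration, nets
import cv2
s=bot.state(); print({k:s[k] for k in ('time_s','tcp_pos','tcp_rot','contact_force','finger_gap')})
for c in ("scene","top","wrist"):
    cv2.imwrite(f"pics/{c}0.png",read_camera(c)); print(c,calibration(c))
    for n in ("bracket","rack"): print(n,[(d['box'],d['confidence']) for d in nets.recognise(c,n)])
print(bot.state()['time_s'])
E
```

```text
pics
{'time_s': 0.0, 'tcp_pos': array([0.17249411, 0.62597434, 0.23023934]), 'tcp_rot': array([[-9.64101087e-01,  2.65534860e-01, -5.76466010e-04],
       [ 2.65535480e-01,  9.64099237e-01, -1.88952286e-03],
       [ 5.40362516e-05, -1.97476322e-03, -9.99998049e-01]]), 'contact_force': array([ 0.29373743, -0.18910747, -0.95605575]), 'finger_gap': 0.08539691530058147}
scene {'fx': 460.6012275107544, 'fy': 460.6012275107544, 'cx': 322.31803783460964, 'cy': 239.12069780301462, 'rvec': array([ 1.15274306,  2.20258038, -1.10671553]), 'tvec': array([ 0.28115836, -0.19096301,  1.68457693])}
bracket [([427.5, 251.7, 504.4, 301.0], 0.86), ([362.0, 252.1, 417.1, 306.8], 0.66)]
rack [([234.8, 217.2, 332.4, 342.7], 0.77)]
top {'fx': 444.0286238765081, 'fy': 444.0286238765081, 'cx': 324.35080957250597, 'cy': 239.86515728137502, 'rvec': array([ 2.15909147, -2.17698616,  0.03239367]), 'tvec': array([0.05232414, 0.56627412, 1.06637643])}
bracket [([140.0, 286.0, 217.8, 357.2], 0.83), ([219.3, 250.0, 280.1, 324.9], 0.69)]
rack [([280.5, 144.7, 390.3, 224.7], 0.89)]
wrist {'fx': 401.72492480045105, 'fy': 401.72492480045105, 'cx': 328.13358827987764, 'cy': 243.7498848435, 'T_tool_cam': array([[-1.40046495e-03, -9.49588396e-01, -3.13496279e-01,
         8.00056114e-02],
       [ 9.99998220e-01, -9.33580989e-04, -1.63939675e-03,
         2.96449693e-04],
       [ 1.26407796e-03, -3.13498017e-01,  9.49588014e-01,
        -1.42480077e-01],
       [ 0.00000000e+00,  0.00000000e+00,  0.00000000e+00,
         1.00000000e+00]])}
bracket [([190.2, 395.3, 254.8, 465.5], 0.58)]
rack []
0.45
```

View pics/scene0.png

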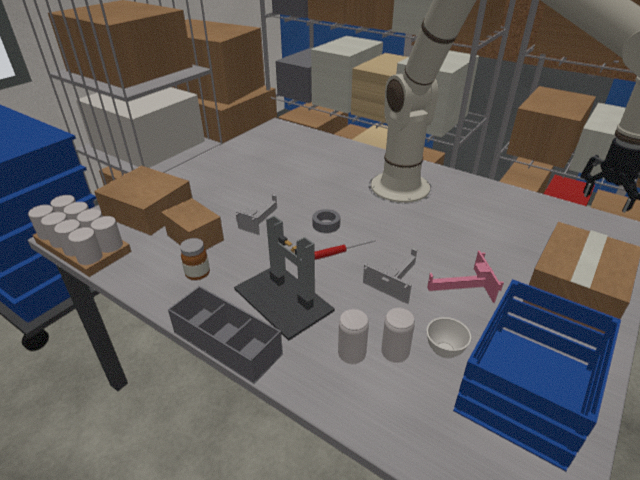

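View pics/top0.png

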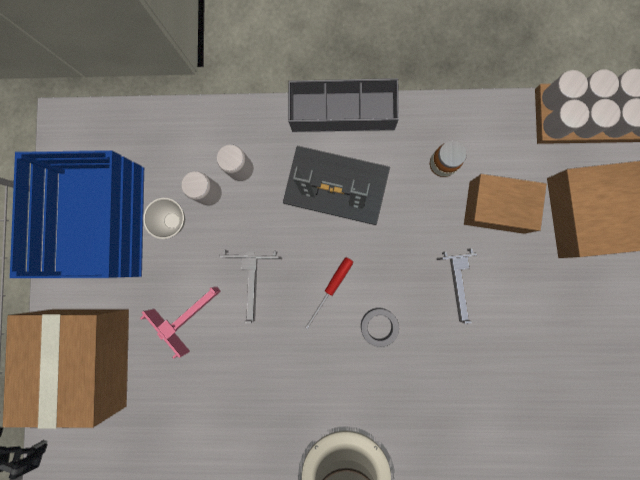

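```bash
python3 - <<'E'
import cv2
a=cv2.imread("pics/top0.png")
cv2.imwrite("pics/topcrop.png",cv2.resize(a[230:370,120:300],None,fx=4,fy=4,interpolation=cv2.INTER_CUBIC))
cv2.imwrite("pics/topcrop2.png",cv2.resize(a[130:240,270:400],None,fx=5,fy=5,interpolation=cv2.INTER_CUBIC))
E
```

```text
(no output)
```

View pics/topcrop.png

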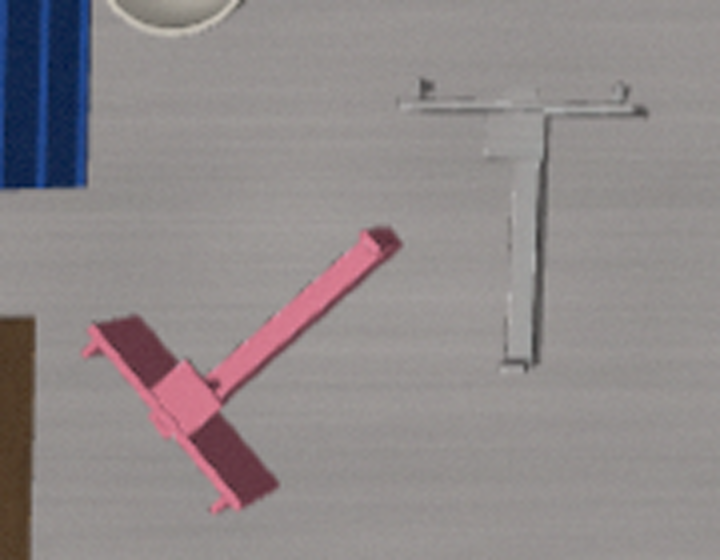

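View pics/topcrop2.png

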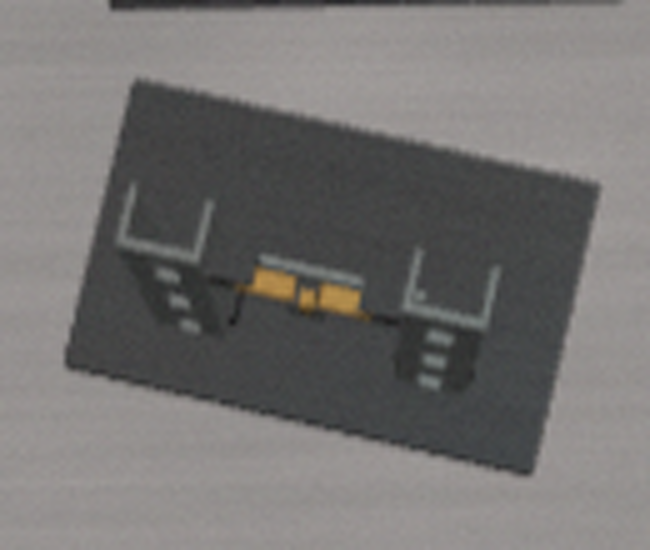

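Three things share the shape, by their positions in the top view:
- Grey, (250,285): plate about 62 px, which is 140 mm. This is the wide one.
- Grey, (458,285): plate about 37 px, which is 80 mm. This is the narrow one.
- Pink, (180,325): not meant.

The crop confirms that the grey T at (250,285) is the target. It stands with its claws facing the top of the image. The rack is at (337,187).

```bash
cat > h.py <<'E'
import numpy as np, cv2
from scipy.optimize import least_squares
from cell import bot, read_camera, calibration, nets
def camRT(c, pose=None):
    k=calibration(c); K=np.array([[k['fx'],0,k['cx']],[0,k['fy'],k['cy']],[0,0,1]])
    if c=='wrist':
        p,R=pose; T=np.eye(4);T[:3,:3]=R;T[:3,3]=p
        M=np.linalg.inv(T@k['T_tool_cam']); return K,M[:3,:3],M[:3,3]
    return K,cv2.Rodrigues(np.array(k['rvec']))[0],np.array(k['tvec'])
def proj(cam,P):
    K,R,t=cam; q=(R@np.atleast_2d(P).T).T+t; q=q@K.T; return q[:,:2]/q[:,2:]
def unproj(cam,uv,z):
    K,R,t=cam; d=R.T@np.linalg.inv(K)@np.array([*uv,1.]); o=-R.T@t
    return o+d*(z-o[2])/d[2]
def place(x,y,th,P):
    c,s=np.cos(th),np.sin(th); P=np.atleast_2d(P)
    return np.c_[x+c*P[:,0]-s*P[:,1], y+s*P[:,0]+c*P[:,1], P[:,2]]
def fit(cam,P,uv,x0):
    return least_squares(lambda v:(proj(cam,place(*v[:3],P))-uv).ravel(),x0)
E
python3 - <<'E'
from h import *
c=camRT('top')
print(unproj(c,(250,256),.066),unproj(c,(250,322),.05),unproj(c,(337,187),.012), unproj(c,(340,256),0))
# bracket: plate top corners front/rear?, stop end
P=np.array([[-.003,.07,.066],[-.003,-.07,.066],[-.157,0,.052]])
uv=np.array([[399,104],[648,111],[516,368]])/4+[120,230]-.4
r=fit(c,P,uv,[.65,.2,0]);print('br',r.x,np.degrees(r.x[2]),r.fun)
P=np.array([[.12,.12,.012],[.12,-.12,.012],[-.03,-.12,.012],[-.03,.12,.012]])
uv=np.array([[135,80],[600,185],[533,475],[67,365]])/5+[270,130]-.4
r=fit(c,P,uv,[.75,0,0]);print('rk',r.x,np.degrees(r.x[2]),r.fun)
x=r.x
for h in (.192,.206,.220):
    P=np.array([[0,.0775,h],[0,.0425,h],[0,-.0425,h],[0,-.0775,h]])
    uv2=np.array([[118,247],[195,262],[405,308],[485,325]])/5+[270,130]-.4
    print(h,proj(c,place(*x,P))-uv2)
E
```

```text
[0.52717182 0.22127147 0.066     ] [0.37158772 0.22387812 0.05      ] [0.69854104 0.01561589 0.012     ] [0.52753997 0.00980759 0.        ]
br [ 0.52923692  0.22032685 -0.03952392] -2.264553711223608 [ 1.56991925 -0.13787229 -1.66558396 -0.02008992  0.11226025  0.17125425]
rk [ 0.66073669  0.02857313 -0.24177784] -13.852850079167917 [-0.14960877 -0.4137679   0.58293352 -0.29190367  0.32497477  0.3213567
 -0.77723458  0.35776492]
0.192 [[ 0.66341153  1.61212382]
 [ 1.55736858  2.35651574]
 [-0.59639841  2.31327937]
 [-0.07479066  2.709986  ]]
0.206 [[-0.06661179  0.24102814]
 [ 1.07590303  1.04007314]
 [-0.46571656  1.1314783 ]
 [ 0.31150259  1.58442394]]
0.22 [[-0.81934355 -1.17271746]
 [ 0.57942962 -0.31740457]
 [-0.33094051 -0.08734809]
 [ 0.7099236   0.4235246 ]]
```

```bash
python3 -m pendant '[-0.328,-0.144,-0.1,0,0,0,1, -0.328,-0.144,-0.1,0,0,0,1, -0.328,-0.144,-0.1,0,0,0,1, -0.328,-0.144,-0.1,0,0,0,1, -0.328,-0.144,-0.1,0,0,0,1, -0.328,-0.144,-0.1,0,0,0,1, -0.328,-0.144,-0.1,0,0,0,1, -0.328,-0.144,-0.1,0,0,0,1, -0.328,-0.144,-0.1,0,0,0,1, -0.546,-0.447,-0.1,0,0,-1.5,1, -0.546,-0.447,-0.1,0,0,-1.5,1, -0.546,-0.447,-0.1,0,0,-1.5,1, -0.546,-0.447,-0.1,0,0,-1.5,1, -0.546,-0.447,-0.1,0,0,-1.5,1, -0.546,-0.447,-0.1,0,0,-1.5,1, -0.546,-0.447,-0.1,0,0,-1.5,1, -0.546,-0.447,-0.1,0,0,-1.5,1, -0.546,-0.447,-0.1,0,0,-1.5,1, -0.546,-0.447,-0.1,0,0,-1.5,1, -0.546,-0.447,-0.1,0,0,-1.5,1]' 
python3 -m pendant '[0,0,0,0,0,0,0,0,0,0,0,0,0,0,0,0,0,0,0,0,0,0,0,0,0,0,0,0]'
python3 - <<'E'
from h import *
s=bot.state(); print(s['time_s'],s['tcp_pos'],s['tcp_rot'],s['finger_gap'])
np.savez('w1.npz',p=s['tcp_pos'],R=s['tcp_rot'])
cv2.imwrite('pics/w1.png',read_camera('wrist'))
E
```

```text
time_s: 2.12
tcp_pos: [0.5809, 0.0469, 0.3311]
tcp_rot: [[-0.969, 0.247, -0.0], [0.247, 0.969, -0.001], [-0.0, -0.001, -1.0]]
contact_force: [-0.1, 1.0, 0.4]
finger_gap: 0.0854
time_s: 2.45
tcp_pos: [0.58, 0.0524, 0.3314]
tcp_rot: [[-0.971, 0.238, 0.0], [0.238, 0.971, 0.0], [0.0, 0.0, -1.0]]
contact_force: [0.1, -0.2, 0.3]
finger_gap: 0.0389
2.45 [0.57996347 0.05244122 0.33142851] [[-9.71373848e-01  2.37555975e-01  8.37876779e-05]
 [ 2.37555989e-01  9.71373758e-01  4.16928085e-04]
 [ 1.76546059e-05  4.24897303e-04 -9.99999910e-01]] 0.03894236474324299
```

View pics/w1.png

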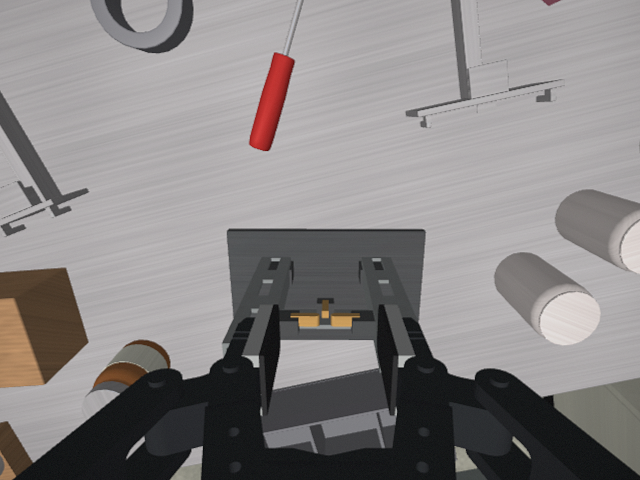

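```bash
python3 - <<'E'
import cv2,numpy as np
a=cv2.imread("pics/w1.png")
A=cv2.resize(a[215:365,215:440],None,fx=3.5,fy=3.5,interpolation=cv2.INTER_CUBIC)
cv2.imwrite("pics/w1r.png",A)
cv2.imwrite("pics/w1b.png",cv2.resize(a[0:140,390:590],None,fx=4,fy=4,interpolation=cv2.INTER_CUBIC))
E
```

```text
(no output)
```

View pics/w1r.png

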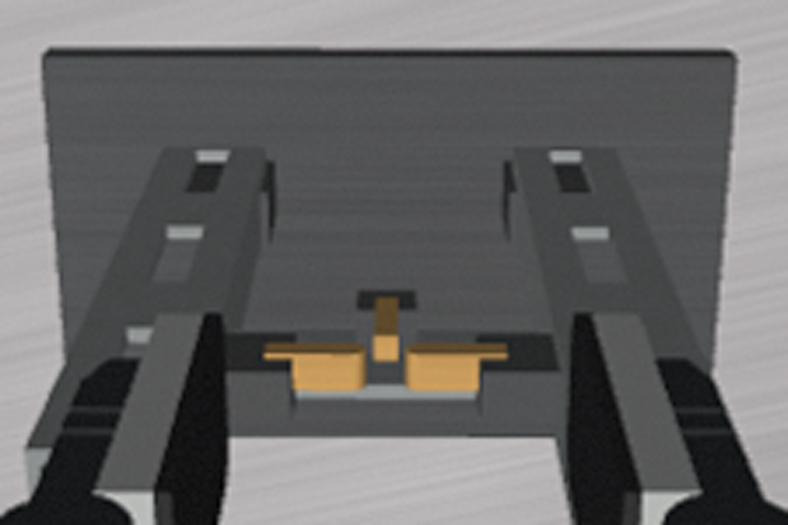

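View pics/w1b.png

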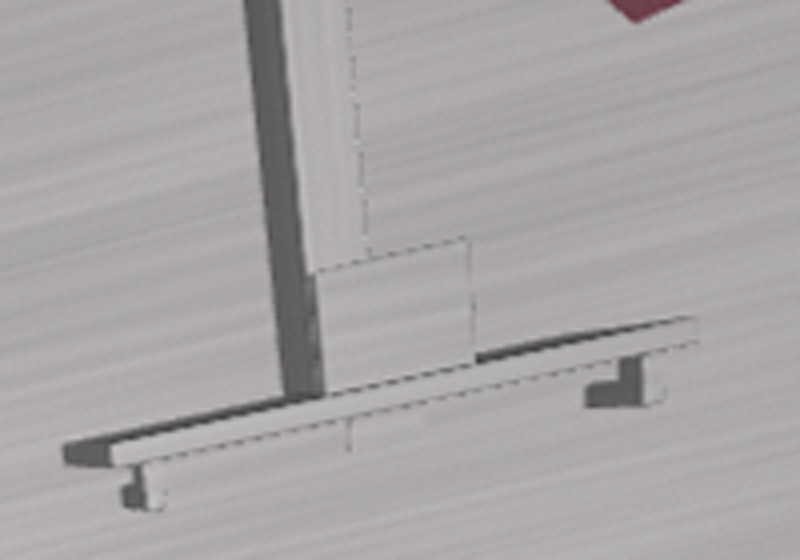

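```bash
python3 - <<'E'
from h import *
d=np.load('w1.npz'); c=camRT('wrist',(d['p'],d['R']))
uv=np.array([[46,57],[736,59],[212,151],[565,152],[184,228],[590,228],[142,329]])/3.5+[215,215]-.36
def P(dz): return np.array([[-.03,-.12,.012],[-.03,.12,.012],[0,-.06,.02+dz],[0,.06,.02+dz],[0,-.06,.085+dz],[0,.06,.085+dz],[0,-.06,.15+dz]])
r=least_squares(lambda v:(proj(c,place(*v[:3],P(v[3])))-uv).ravel(),[.66,.03,-.24,0]);print('rk',r.x,np.degrees(r.x[2]),r.fun.round(1))
uv=np.array([[115,466],[698,342],[110,445],[698,317],[318,271],[468,238]])/4+[390,0]-.38
P2=np.array([[0,-.07,.066],[0,.07,.066],[-.006,-.07,.066],[-.006,.07,.066],[-.034,-.018,.066],[-.034,.018,.066]])
b=fit(c,P2,uv,[.53,.22,0]);print('br',b.x,np.degrees(b.x[2]),b.fun.round(1))
np.savez('fit.npz',rk=r.x,br=b.x)
print('grip',place(*b.x,[-.08,0,.02]))
R=d['R'];print('tool yaw',np.degrees(np.arctan2(-R[1,0],-R[0,0])))
for y in(-.06,.06):print('upr top',y,place(*r.x[:3],[.002,y,.206]))
E
```

```text
rk [ 0.66284766  0.02858579 -0.24499647  0.00495987] -14.037263533479344 [-2.3 -0.5  0.9 -0.3 -0.1  0.1 -0.2  0.2  0.  -0.1 -0.3  0.3  1.4  0.3]
br [ 0.53057718  0.22427192 -0.0381589 ] -2.1863439332357557 [-0.6  0.6  0.7  0.3 -0.2 -0.6  0.6 -0.2 -0.9  0.2  0.5 -0.1]
grip [[0.45063542 0.22732389 0.02      ]]
tool yaw -13.742337603334807
upr top -0.06 [[ 0.65023476 -0.0301076   0.206     ]]
upr top 0.06 [[0.67934111 0.08630898 0.206     ]]
```

```bash
python3 -m pendant '[-0.088,0.057,0.06,0,0,0,0,-0.088,0.057,0.06,0,0,0,0,-0.088,0.057,0.06,0,0,0,0,-0.088,0.057,0.106,0,0,0,0,-0.088,0.057,0.106,0,0,0,0,-0.088,0.057,0.106,0,0,0,0,-0.088,0.057,0.106,0,0,0,0,-0.088,0.057,0.106,0,0,0,0]'
python3 - <<'E'
from h import *
cv2.imwrite('pics/w2.png',read_camera('wrist'));s=bot.state();print(s['tcp_pos'],s['contact_force'],s['finger_gap'])
E
```

```text
time_s: 3.17
tcp_pos: [0.6804, 0.085, 0.2283]
tcp_rot: [[-0.971, 0.24, 0.004], [0.24, 0.971, 0.0], [-0.004, 0.001, -1.0]]
contact_force: [0.5, -0.3, 0.7]
finger_gap: -0.0003
[0.6805855  0.08494914 0.22860784] [ 0.14639935 -0.02415399  0.82003565] -5.760015164660914e-05
```

View pics/w2.png

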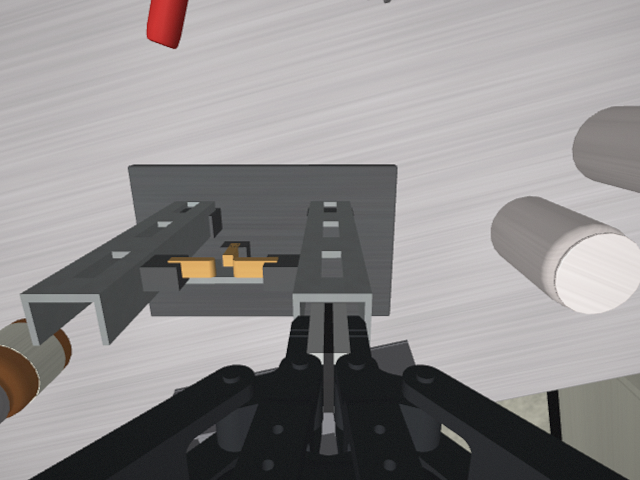

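```bash
python3 -m pendant '[0,0,0.003,0,0,0,0,0,0,0.006,0,0,0,0,0,0,0.007,0,0,0,0]' | egrep 'pos|force'
python3 -m pendant '[0,0,0.002,0,0,0,0,0,0,0.002,0,0,0,0]'| egrep 'pos|force'
python3 -m pendant '[0,0,0.002,0,0,0,0,0,0,0.002,0,0,0,0]'| egrep 'pos|force'
```

```text
tcp_pos: [0.6794, 0.0848, 0.219]
contact_force: [-0.2, 0.1, -0.6]
tcp_pos: [0.6791, 0.0848, 0.216]
contact_force: [-0.2, -0.1, 0.0]
tcp_pos: [0.6792, 0.0849, 0.2138]
contact_force: [0.0, -1.0, -0.2]
```

```bash
python3 -m pendant '[0,0,0.0015,0,0,0,0,0,0,0.0015,0,0,0,0]' | egrep 'pos|force'
python3 -m pendant '[0,0,0.0015,0,0,0,0,0,0,0.0015,0,0,0,0]'| egrep 'pos|force'
python3 -m pendant '[0,0,0.0015,0,0,0,0,0,0,0.0015,0,0,0,0]'| egrep 'pos|force'
```

```text
tcp_pos: [0.6793, 0.0849, 0.2124]
contact_force: [0.1, -1.0, 0.1]
tcp_pos: [0.6793, 0.0849, 0.211]
contact_force: [-0.2, -0.1, -0.2]
tcp_pos: [0.6796, 0.085, 0.2102]
contact_force: [-0.6, 0.9, 2.0]
```

```bash
python3 -m pendant '[0,0,0.0015,0,0,0,0,0,0,0.0015,0,0,0,0]' | egrep 'pos|force'
python3 -m pendant '[0,0,0.001,0,0,0,0,0,0,0.001,0,0,0,0]' | egrep 'pos|force'
```

```text
tcp_pos: [0.6798, 0.085, 0.2101]
contact_force: [-2.4, -1.1, 7.8]
tcp_pos: [0.6799, 0.0851, 0.21]
contact_force: [-4.7, -0.9, 12.5]
```

```bash
python3 -m pendant '[0,0,-0.04,0,0,0,0,0.05,0.02,-0.05,0,0,0,0.5,0.256,0.084,0.02,0,0,-11.5,1,0.256,0.084,0.02,0,0,-11.5,1,0.256,0.084,0.02,0,0,-11.5,1,0.256,0.084,0.02,0,0,-11.5,1,0.256,0.084,0.02,0,0,-11.5,1,0.256,0.084,0.03,0,0,-11.5,1,0.256,0.084,0.05,0,0,-11.5,1,0.256,0.084,0.05,0,0,-11.5,1,0.256,0.084,0.05,0,0,-11.5,1,0.256,0.084,0.05,0,0,-11.5,1]'
python3 - <<'E'
from h import *
s=bot.state(); np.savez('w3.npz',p=s['tcp_pos'],R=s['tcp_rot'])
a=read_camera('wrist');cv2.imwrite('pics/w3.png',a)
print(s['tcp_pos'],s['tcp_rot'])
b=cv2.imread('pics/w2.png');cv2.imwrite('pics/w2r.png',cv2.resize(b[155:325,10:410],None,fx=2,fy=2,interpolation=cv2.INTER_CUBIC))
E
```

```text
time_s: 5.63
tcp_pos: [0.4526, 0.2275, 0.1582]
tcp_rot: [[-0.999, 0.044, 0.001], [0.044, 0.999, 0.0], [-0.001, 0.0, -1.0]]
contact_force: [0.4, 0.8, 0.6]
finger_gap: 0.0856
[0.45260314 0.2275462  0.15815334] [[-9.99049323e-01  4.35729291e-02  1.36048327e-03]
 [ 4.35734081e-02  9.99050175e-01  3.24458470e-04]
 [-1.34505345e-03  3.83430907e-04 -9.99999022e-01]]
```

View pics/w3.png

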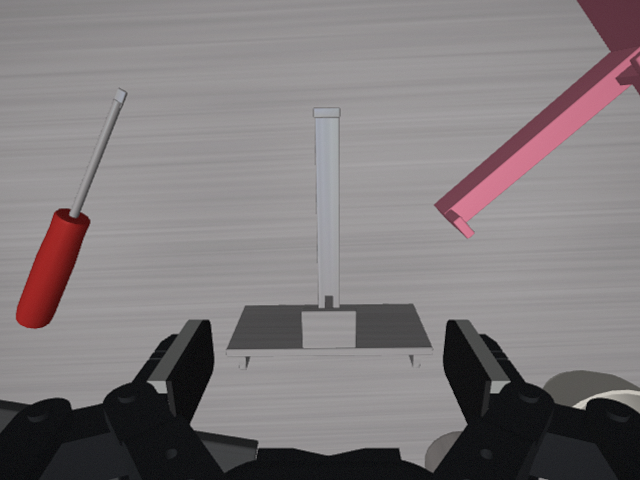

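View pics/w2r.png

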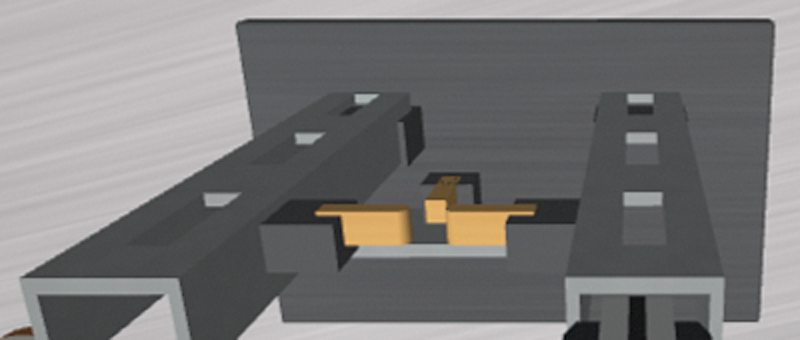

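```bash
python3 - <<'E'
from h import *
p=np.array([.68055,.08495,.2285]); R=np.array([[-.971,.240,.004],[.24,.971,0],[-.004,.001,-1]]);u,_,v=np.linalg.svd(R);R=u@v
c=camRT('wrist',(p,R)); dz=.0041
uv=np.array([[22,279],[182,279],[566,278],[724,278],[367,94],[310,133],[221,194],[641,95],[642,133],[643,193],[237,21],[775,21]])/2+[10,155]-.25
P=np.array([[0,-.0775,.206+dz],[0,-.0425,.206+dz],[0,.0425,.206+dz],[0,.0775,.206+dz]]+[[0,y,z+dz] for y in(-.06,.06) for z in(.02,.085,.15)]+[[-.03,-.12,.012],[-.03,.12,.012]])
r=fit(c,P,uv,[.66,.03,-.24]);print('rk',r.x,np.degrees(r.x[2]));print(r.fun.reshape(-1,2).round(1).tolist())
r2=least_squares(lambda v:(proj(c,place(*v[:3],P+np.array([0,0,v[3]])*(np.arange(12)<10)[:,None]))-uv).ravel(),[.66,.03,-.24,0]);print(r2.x)
np.save('rk2.npy',r.x)
a=cv2.imread('pics/w3.png');cv2.imwrite('pics/w3b.png',cv2.resize(a[95:375,215:445],None,fx=3.4,fy=2.1,interpolation=cv2.INTER_CUBIC))
E
```

```text
rk [ 0.66308917  0.0292981  -0.24243108] -13.890277715185757
[[-0.8, -0.0], [-1.3, -0.1], [-0.1, 0.2], [0.5, 0.1], [0.6, 0.2], [0.7, 0.2], [1.5, -0.2], [0.1, -0.5], [0.0, 0.0], [0.2, 0.0], [-1.5, 0.5], [1.0, 0.1]]
[ 6.63165367e-01  2.91941799e-02 -2.42594980e-01 -2.94103970e-04]
```

View pics/w3b.png

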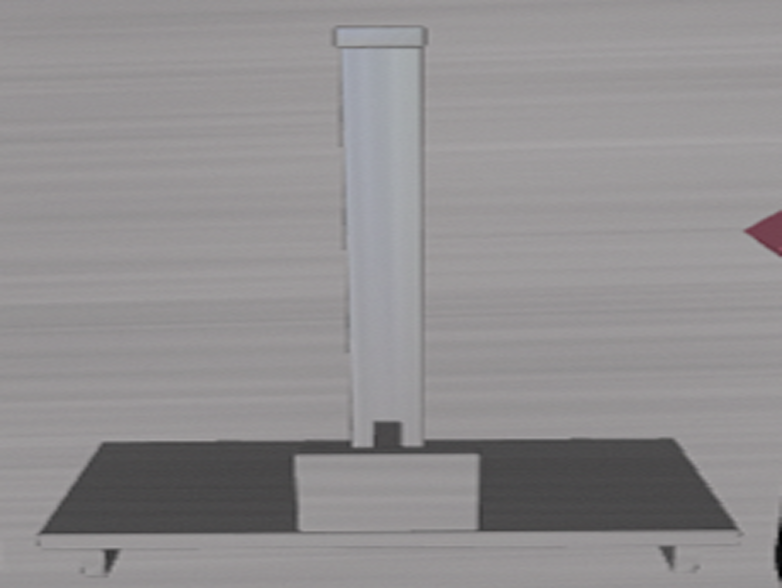

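```bash
python3 - <<'E'
from h import *
d=np.load('w3.npz'); c=camRT('wrist',(d['p'],d['R']))
uv=np.array([[38,549],[741,542],[38,535],[741,530],[295,454],[479,454],[335,27],[428,27],[103,443],[673,438]])/[3.4,2.1]+[215,95]-[.35,.26]
P=np.array([[0,-.07,.066],[0,.07,.066],[-.006,-.07,.066],[-.006,.07,.066],[-.034,-.018,.066],[-.034,.018,.066],[-.16,-.008,.052],[-.16,.008,.052],[-.006,-.07,0],[-.006,.07,0]])
b=fit(c,P,uv,[.53,.22,0]);print('br',b.x,np.degrees(b.x[2]));print(b.fun.reshape(-1,2).round(1).tolist())
g=place(*b.x,[-.08,0,.02])[0];R=d['R'];print(g,'d tool',R.T@(np.array([g[0],g[1],.006])-d['p']),'toolyaw',np.degrees(np.arctan2(-R[1,0],-R[0,0])))
np.save('br2.npy',b.x)
E
```

```text
br [ 0.53030257  0.22457328 -0.03407955] -1.9526142703757547
[[0.2, 0.8], [-0.0, 2.3], [-0.6, -0.2], [0.6, 0.3], [-0.4, 0.4], [0.8, -0.1], [-0.4, -0.6], [-0.5, -0.9], [-0.3, -1.2], [0.9, -0.4]]
[0.45034902 0.22729912 0.02      ] d tool [ 0.00244586 -0.0004034   0.15215004] toolyaw -2.4973653350395946
```

```bash
python3 -m pendant '[0.002,0,0.04,0,0,-0.5,1,0.002,0,0.08,0,0,-0.5,1,0.002,0,0.12,0,0,-0.5,1,0.002,0,0.15,0,0,-0.5,1,0.002,0,0.15,0,0,-0.5,1,0.002,0,0.15,0,0,-0.5,1]'
python3 -m pendant '[0,0,0,0,0,0,0,0,0,0,0,0,0,0,0,0,0,0,0,0,0,0,0,0,0,0,0,0,0,0,0,0,0,0,0,0,0,0,0,0,0,0,0,0,0,0,0,0,0]' 80
```

```text
time_s: 6.18
tcp_pos: [0.4492, 0.2271, 0.0068]
tcp_rot: [[-0.999, 0.035, -0.002], [0.035, 0.999, -0.001], [0.002, -0.001, -1.0]]
contact_force: [0.5, -0.0, 1.2]
finger_gap: 0.0849
time_s: 6.77
tcp_pos: [0.4498, 0.2283, 0.0085]
tcp_rot: [[-0.999, 0.033, 0.001], [0.033, 0.999, 0.0], [-0.001, 0.0, -1.0]]
contact_force: [-2.0, -0.6, 8.4]
finger_gap: 0.0143
```

```bash
python3 -m pendant '[0,0,-0.03,0,0,0,0,0,0,-0.07,0,0,0,0,0,0,-0.11,0,0,0,0,0,0,-0.15,0,0,0,0,0,0,-0.15,0,0,0,0,0,0,-0.15,0,0,0,0]'
python3 - <<'E'
from h import *
s=bot.state(); np.savez('w4.npz',p=s['tcp_pos'],R=s['tcp_rot'])
a=read_camera('wrist');cv2.imwrite('pics/w4.png',a);cv2.imwrite('pics/s4.png',read_camera('scene'))
cv2.imwrite('pics/w4b.png',cv2.resize(a[150:480,140:520],None,fx=2,fy=1.8,interpolation=cv2.INTER_CUBIC))
print(s['tcp_pos'],s['tcp_rot'],s['contact_force'],s['moment'],s['finger_gap'])
E
```

```text
time_s: 7.27
tcp_pos: [0.4507, 0.2288, 0.1598]
tcp_rot: [[-0.999, 0.033, 0.005], [0.033, 0.999, 0.002], [-0.005, 0.002, -1.0]]
contact_force: [-0.1, 0.1, -3.0]
finger_gap: 0.0147
[0.45073104 0.22880992 0.15979646] [[-0.9994307   0.03332864  0.00524108]
 [ 0.03334056  0.99944162  0.00220354]
 [-0.00516471  0.00237702 -0.99998384]] [-0.10543446  0.12521996 -2.96098747] [-0.03098609  0.04671237  0.02194873] 0.014672857515743567
```

View pics/w4.png

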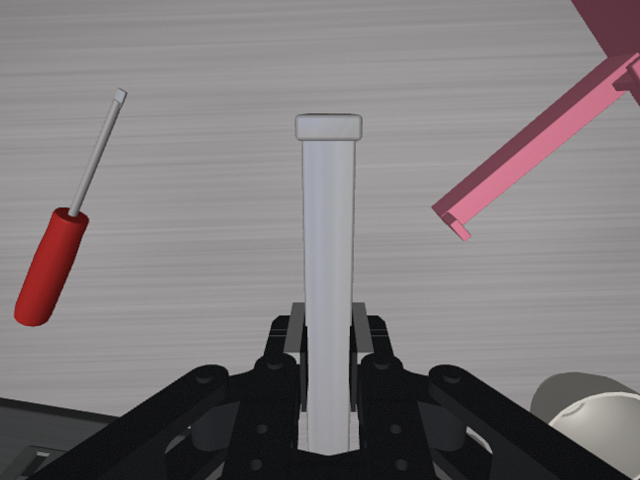

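View pics/w4b.png

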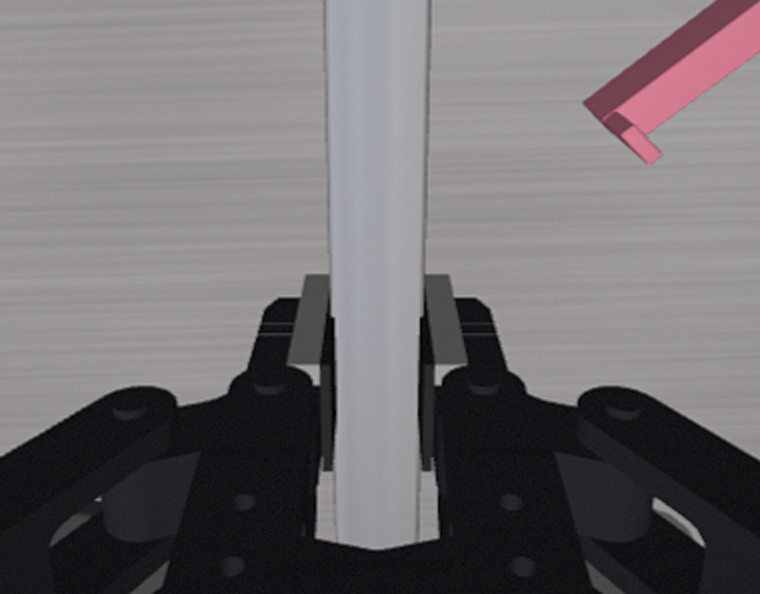

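```bash
python3 - <<'E'
from h import *
d=np.load('w4.npz'); p,R=d['p'],d['R']; c=camRT('wrist',(p,R))
b=np.load('br2.npy')
for th,dz in((b[2],0),(-.0334,0),(b[2],.002),(-.0334,-.002)):
    P=place(*b[:2],th,[[-.16,-.008,.052],[-.16,.008,.052]]); P+=[.0009,.0005+(.001 if th==-.0334 else 0),.1598-.0085+dz]
    print(proj(c,P))
a=cv2.imread('pics/w4.png');cv2.imwrite('pics/w4c.png',cv2.resize(a[95:305,270:390],None,fx=6,fy=2.8,interpolation=cv2.INTER_CUBIC))
a=read_camera('top');cv2.imwrite('pics/t4.png',cv2.resize(a[200:350,150:350],None,fx=4,fy=4,interpolation=cv2.INTER_CUBIC))
E
```

```text
[[289.98738711 114.54865114]
 [358.48756047 114.49992038]]
[[293.79769821 114.41731026]
 [362.30481459 114.31968765]]
[[289.20902642 114.66385355]
 [359.12195128 114.61410377]]
[[294.4698077  114.30926379]
 [361.61986395 114.21358366]]
```

View pics/w4c.png

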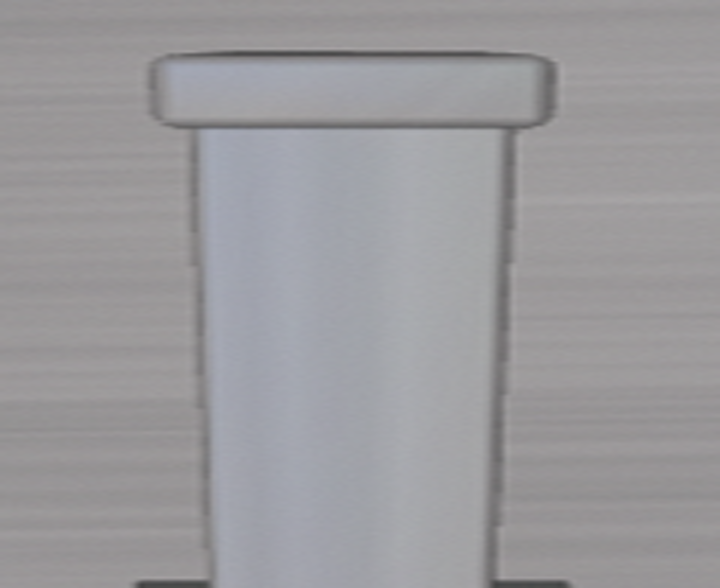

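View pics/t4.png

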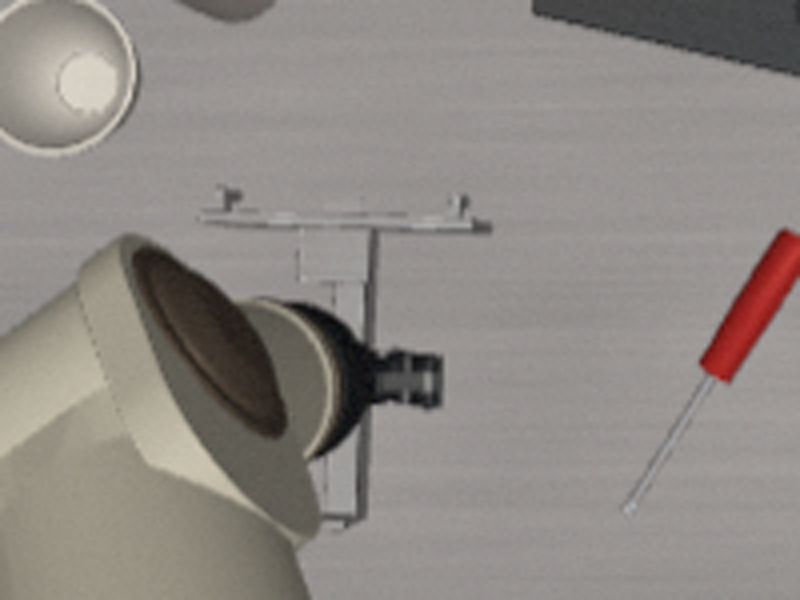

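View pics/s4.png

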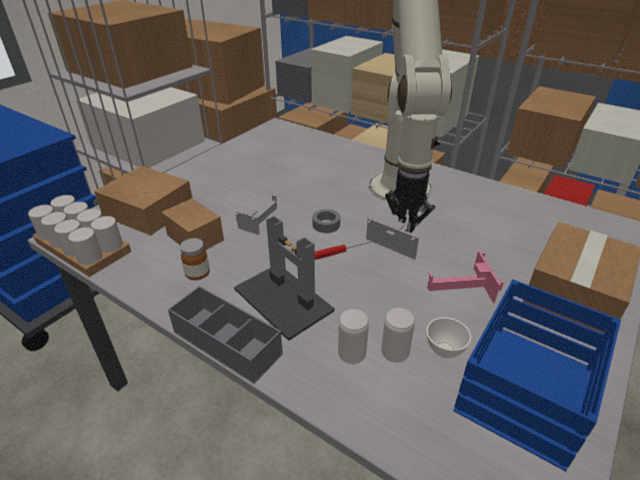

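The bracket is gripped and aligned with the tool. The stop is centred at column 328.6, against 328.1 predicted. Next I'll stage it in front of the rack.

```bash
python3 -m pendant '[-0.1,-0.167,0,0,0,12,0,-0.1,-0.167,0,0,0,12,0,-0.1,-0.167,0,0,0,12,0,-0.1,-0.167,0,0,0,12,0,-0.1,-0.167,0,0,0,12,0,-0.1,-0.167,0.01,0,0,12,0,-0.1,-0.167,0.02,0,0,12,0,-0.1,-0.167,0.027,0,0,12,0,-0.1,-0.167,0.027,0,0,12,0,-0.1,-0.167,0.027,0,0,12,0,-0.1,-0.167,0.027,0,0,12,0,-0.1,-0.167,0.027,0,0,12,0]'
cat > rel.py <<'E'
from h import *
s=bot.state();r=np.load('rk2.npy');p,R=s['tcp_pos'],s['tcp_rot']
c,n=np.cos(r[2]),np.sin(r[2]);d=p[:2]-r[:2]
yaw=np.arctan2(-R[1,0],-R[0,0])
x,y=c*d[0]+n*d[1],-n*d[0]+c*d[1]
print('t',s['time_s'],'bracket in rack x %.4f y %.4f claw above edge %.4f dyaw %.2f'%(x+.0805,y,p[2]-.0085+.052-.1541,np.degrees(yaw-r[2])),'pitch',R[2,:2].round(4),'F rack',np.round([c*s['contact_force'][0]+n*s['contact_force'][1],-n*s['contact_force'][0]+c*s['contact_force'][1],s['contact_force'][2]],1),'M',np.round(s['moment'],2),s['finger_gap'])
E
python3 - <<'E'
import runpy;runpy.run_path('rel.py')
from h import *
for n in('top','scene','wrist'):
    a=read_camera(n);cv2.imwrite(f'pics/{n}5.png',a)
    if n=='top':cv2.imwrite('pics/t5.png',cv2.resize(a[130:300,250:410],None,fx=4.5,fy=3.5,interpolation=cv2.INTER_CUBIC))
    if n=='scene':cv2.imwrite('pics/s5.png',cv2.resize(a[180:350,220:430],None,fx=3.5,fy=3.5,interpolation=cv2.INTER_CUBIC))
E
```

```text
time_s: 8.42
tcp_pos: [0.5436, 0.0589, 0.1307]
tcp_rot: [[-0.971, 0.239, 0.001], [0.239, 0.971, 0.0], [-0.001, 0.0, -1.0]]
contact_force: [0.3, 0.2, -2.8]
finger_gap: 0.0142
t 8.4167 bracket in rack x -0.0426 y 0.0000 claw above edge 0.0201 dyaw 0.09 pitch [-0.0005  0.0004] F rack [ 0.2  0.3 -2.8] M [-0.01  0.05  0.  ] 0.014236436466179786
```

View pics/t5.png

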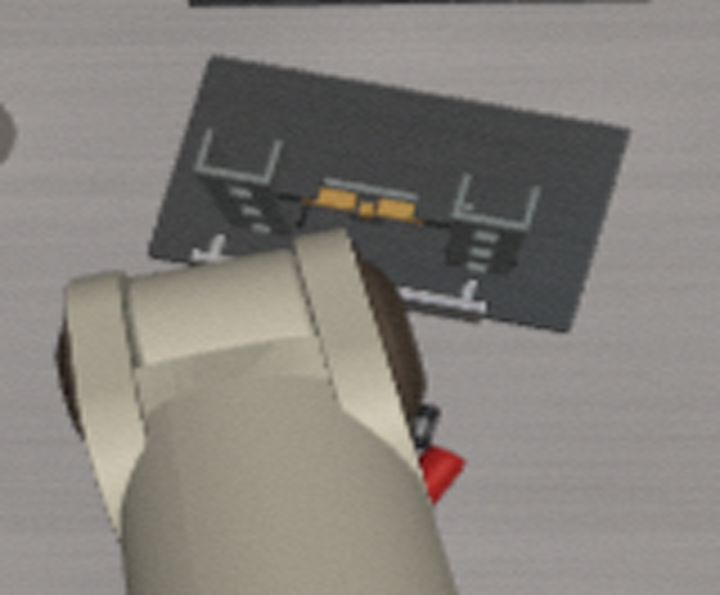

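View pics/s5.png

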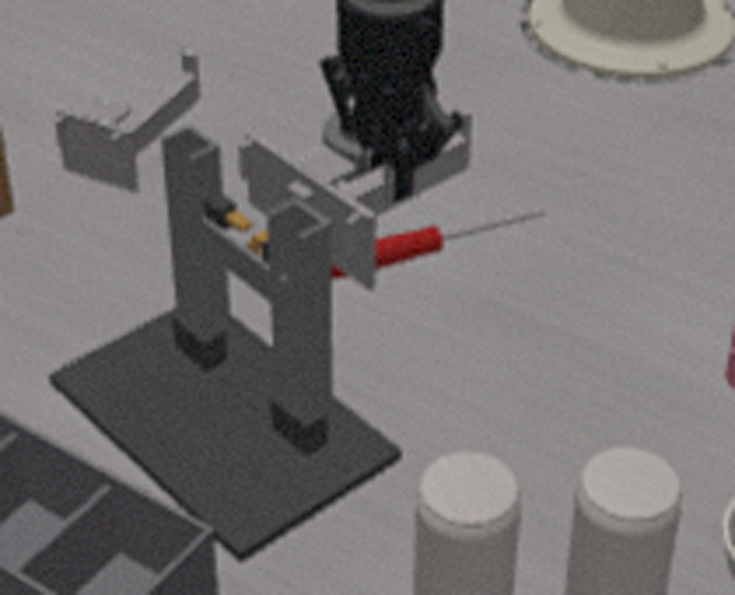

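View pics/wrist5.png

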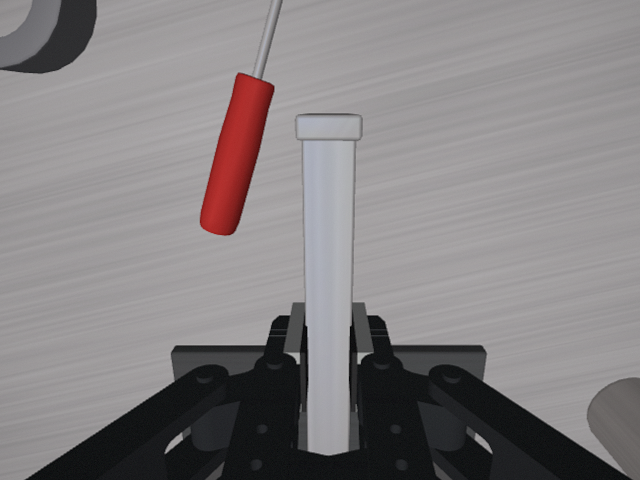

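```bash
python3 - <<'E'
from h import *
c=camRT('top');r=np.load('rk2.npy');s=bot.state();z=s['tcp_pos'][2]-.0085
P=place(*r,[[-.0426+.012,.06,z+.064],[-.0426+.012,-.06,z+.064],[0,.0775,.2101],[0,.0425,.2101],[0,-.0425,.2101],[0,-.0775,.2101],[0.007,0,.164]])
print((((proj(c,P)+.4)-[250,130])*[4.5,3.5]).round(0))
E
cd pics; python3 -c "
import cv2;a=cv2.imread('top5.png');cv2.imwrite('t5z.png',cv2.resize(a[155:225,285:375],None,fx=8,fy=8,interpolation=cv2.INTER_CUBIC))"
```

```text
[[220. 232.]
 [472. 278.]
 [193. 168.]
 [268. 182.]
 [451. 214.]
 [527. 228.]
 [365. 201.]]
```

View pics/t5z.png

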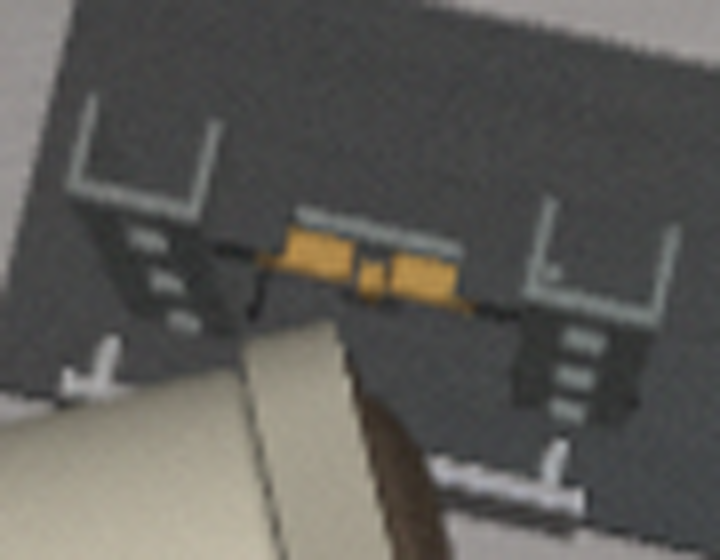

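```bash
python3 -m pendant '[0,0,-0.002,0,0,0,0,-0.01,0,-0.002,0,0,0,0,-0.02,0,-0.002,0,0,0,0,-0.026,0,-0.002,0,0,0,0,-0.026,0,-0.002,0,0,0,0,-0.026,0,-0.002,0,0,0,0]' >/dev/null; python3 rel.py
```

```text
t 9.0667 bracket in rack x -0.0159 y -0.0013 claw above edge 0.0214 dyaw -0.06 pitch [ 0.0002 -0.    ] F rack [ 0.1  0.3 -2.4] M [0.03 0.05 0.02] 0.014351643422314575
```

```bash
python3 -m pendant '[-0.003,0.001,0,0,0,0,0,-0.006,0.001,0,0,0,0,-0.009,0.001,0,0,0,0,-0.01,0.001,0,0,0,0]' >/dev/null; python3 rel.py;  python3 -m pendant '[-0.002,0,0,0,0,0,0,-0.004,0,0,0,0,0]' >/dev/null; python3 rel.py
```

```text
t 9.0667 bracket in rack x -0.0159 y -0.0013 claw above edge 0.0214 dyaw -0.06 pitch [ 0.0002 -0.    ] F rack [ 0.1  0.3 -2.4] M [0.03 0.05 0.02] 0.014351643422314575
t 9.0667 bracket in rack x -0.0159 y -0.0013 claw above edge 0.0214 dyaw -0.06 pitch [ 0.0002 -0.    ] F rack [ 0.1  0.3 -2.4] M [0.03 0.05 0.02] 0.014351643422314575invalid input
invalid input
```

```bash
python3 -m pendant '[-0.003,0.001,0,0,0,0,0,-0.006,0.001,0,0,0,0,0,-0.009,0.001,0,0,0,0,0]'; python3 rel.py
```

```text
time_s: 9.32
tcp_pos: [0.5778, 0.0506, 0.1322]
tcp_rot: [[-0.971, 0.24, -0.0], [0.24, 0.971, 0.0], [0.0, 0.0, -1.0]]
contact_force: [-0.4, 0.1, -2.2]
finger_gap: 0.0144
t 9.3167 bracket in rack x -0.0074 y 0.0002 claw above edge 0.0216 dyaw 0.02 pitch [0.0002 0.0001] F rack [-0.4  0.  -2.2] M [0.04 0.01 0.01] 0.014426996683575975
```

```bash
python3 -m pendant '[-0.003,0,0,0,0,0,0,-0.005,0,0,0,0,0,0]' >/dev/null; python3 rel.py; python3 -m pendant '[-0.002,0,0,0,0,0,0,-0.002,0,0,0,0,0,0]'>/dev/null; python3 rel.py;python3 -m pendant '[-0.002,0,0,0,0,0,0,-0.002,0,0,0,0,0,0]'>/dev/null; python3 rel.py
```

```text
t 9.4833 bracket in rack x -0.0020 y -0.0000 claw above edge 0.0217 dyaw -0.01 pitch [-0.0002  0.0001] F rack [ 0.7 -0.5 -1.7] M [0.03 0.03 0.02] 0.014529951310195261
t 9.65 bracket in rack x -0.0007 y -0.0001 claw above edge 0.0215 dyaw -0.01 pitch [ 0.0011 -0.0003] F rack [-0.6 -0.6 -2.7] M [-0.04  0.18 -0.  ] 0.014476830197501223
t 9.8167 bracket in rack x -0.0005 y -0.0002 claw above edge 0.0212 dyaw 0.03 pitch [ 0.0043 -0.001 ] F rack [-6.1 -0.9  0.8] M [0.11 1.01 0.06] 0.014472070145821605
```

```bash
python3 -m pendant '[0.0015,0,0,0,0,0,0,0.0015,0,0.003,0,0,0,0,0.0015,0,0.006,0,0,0,0,0.0015,0,0.006,0,0,0,0]' >/dev/null; python3 rel.py; python3 -m pendant '[0,0,0.0015,0,0,0,0,0,0,0.0015,0,0,0,0]'>/dev/null; python3 rel.py;python3 -m pendant '[0,0,0.0015,0,0,0,0,0,0,0.0015,0,0,0,0]'>/dev/null; python3 rel.py
```

```text
t 10.15 bracket in rack x -0.0006 y 0.0002 claw above edge 0.0149 dyaw 0.02 pitch [ 0.0011 -0.    ] F rack [-3.3  0.3 -2.6] M [0.22 0.55 0.13] 0.014482936088106253
t 10.3167 bracket in rack x -0.0006 y 0.0001 claw above edge 0.0137 dyaw 0.01 pitch [ 0.0012 -0.0001] F rack [-4.6  0.3 -2.1] M [0.27 0.71 0.08] 0.014147117604959729
t 10.4833 bracket in rack x -0.0005 y 0.0000 claw above edge 0.0126 dyaw 0.00 pitch [ 0.0012 -0.0002] F rack [-5.2 -0.2  1.3] M [0.21 0.96 0.08] 0.014106292799131961
```

```bash
python3 -m pendant '[0.001,0,0.001,0,0,0,0,0.001,0,0.001,0,0,0,0]' >/dev/null; python3 rel.py; python3 -m pendant '[0,0,0,0,0,0,0.15,0,0,0,0,0,0,0.3,0,0,0,0,0,0,0.5,0,0,0,0,0,0,0.5,0,0,0,0,0,0,0.5]'>/dev/null; python3 rel.py
python3 - <<'E'
from h import *
for n in('scene','wrist'):
    a=read_camera(n);cv2.imwrite(f'pics/{n}6.png',a)
    if n=='scene':cv2.imwrite('pics/s6.png',cv2.resize(a[190:310,240:380],None,fx=5,fy=5,interpolation=cv2.INTER_CUBIC))
E
```

```text
t 10.65 bracket in rack x -0.0006 y -0.0000 claw above edge 0.0122 dyaw -0.01 pitch [-0.0009  0.0001] F rack [-5.5 -0.9  3. ] M [0.06 0.65 0.07] 0.013979931403306564
t 11.0667 bracket in rack x -0.0001 y -0.0001 claw above edge 0.0119 dyaw -0.03 pitch [-0.0013  0.0003] F rack [ 0.5 -0.4 -0.2] M [-0.02  0.02  0.01] 0.0425531537180832
```

View pics/s6.png

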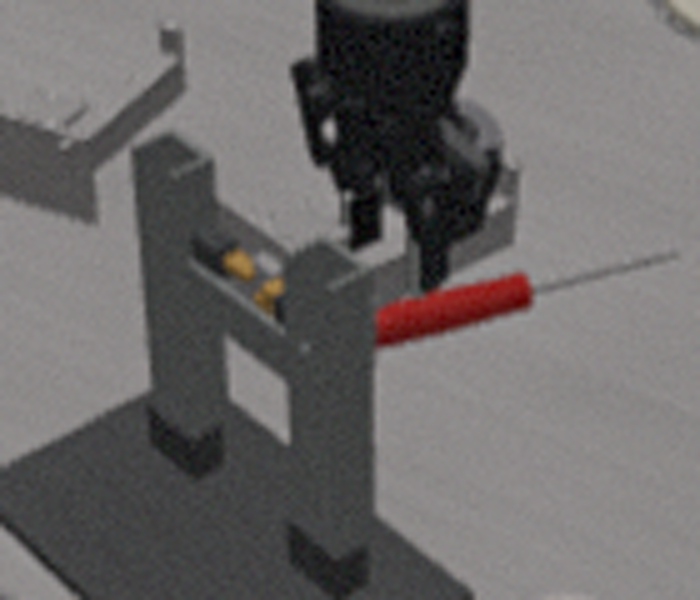

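View pics/wrist6.png

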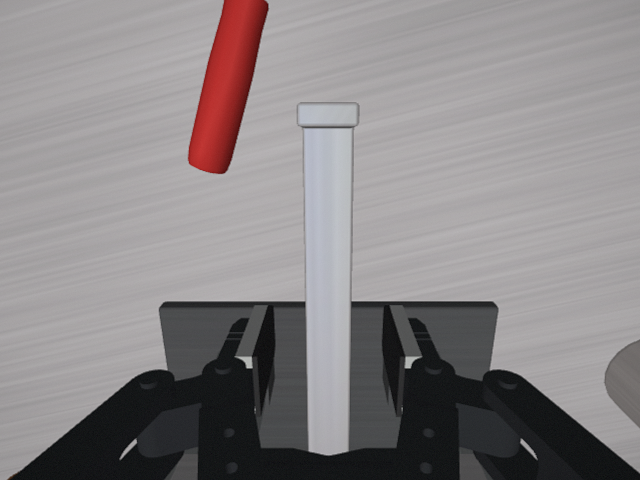

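```bash
python3 -m pendant '[0,0,-0.03,0,0,0,0.5,0,0,-0.065,0,0,0,0.5,0,0,-0.1,0,0,0,0.5,0,0,-0.1,0,0,0,0.2,-0.03,0,-0.1,0,0,0,0,-0.06,0,-0.1,0,0,0,0,-0.06,0,-0.09,0,0,0,0,-0.06,0,-0.075,0,0,0,0,-0.06,0,-0.075,0,0,0,0,-0.06,0,-0.075,0,0,0,0]'; python3 rel.py
python3 - <<'E'
from h import *
for n in('scene','wrist'):
    a=read_camera(n);cv2.imwrite(f'pics/{n}7.png',a)
    if n=='scene':cv2.imwrite('pics/s7.png',cv2.resize(a[190:310,240:380],None,fx=5,fy=5,interpolation=cv2.INTER_CUBIC))
E
```

```text
time_s: 12.0
tcp_pos: [0.6411, 0.0344, 0.1959]
tcp_rot: [[-0.971, 0.24, -0.003], [0.24, 0.971, -0.0], [0.003, -0.001, -1.0]]
contact_force: [0.0, -0.4, -0.0]
finger_gap: 0.0002
t 12.0 bracket in rack x 0.0579 y -0.0003 claw above edge 0.0853 dyaw -0.00 pitch [ 0.0028 -0.0008] F rack [ 0.1 -0.3 -0. ] M [-0.03 -0.03  0.01] 0.00018840973423802957
```

View pics/s7.png

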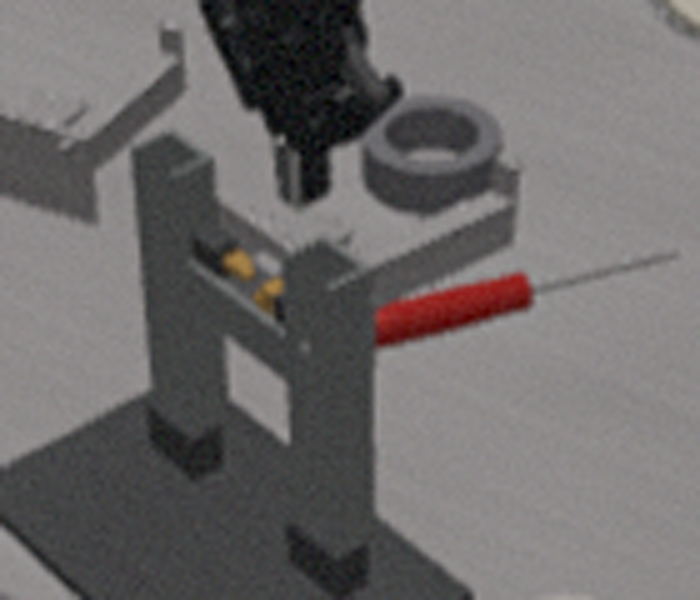

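View pics/wrist7.png

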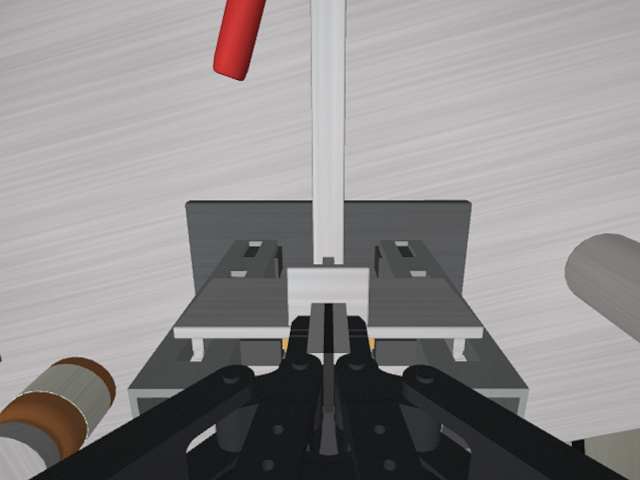

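```bash
python3 -m pendant '[-0.002,0,0.005,0,0,0,0,-0.002,0,0.01,0,0,0,0,-0.002,0,0.012,0,0,0,0]' >/dev/null; python3 rel.py; python3 -m pendant '[0,0,0.002,0,0,0,0,0,0,0.002,0,0,0,0]'>/dev/null; python3 rel.py;python3 -m pendant '[0,0,0.002,0,0,0,0,0,0,0.002,0,0,0,0]'>/dev/null; python3 rel.py
```

```text
t 12.35 bracket in rack x 0.0609 y -0.0001 claw above edge 0.0743 dyaw -0.01 pitch [ 0.0001 -0.0001] F rack [-0.  -1.  -0.3] M [0.01 0.01 0.06] -5.405990794004097e-05
t 12.5167 bracket in rack x 0.0607 y -0.0001 claw above edge 0.0721 dyaw -0.01 pitch [ 0.0009 -0.0003] F rack [0.3 0.2 0.2] M [ 0.01  0.04 -0.  ] -0.0001464556154978346
t 12.6833 bracket in rack x 0.0609 y -0.0001 claw above edge 0.0704 dyaw -0.01 pitch [ 0.0003 -0.0001] F rack [ 0.2 -1.  -0.1] M [-0.04  0.02  0.06] -0.00016813235958737876
```

```bash
for i in 1; do python3 -m pendant '[0,0,0.0015,0,0,0,0,0,0,0.0015,0,0,0,0]'>/dev/null; python3 rel.py; done; python3 -m pendant '[0,0,0.0015,0,0,0,0,0,0,0.0015,0,0,0,0]'>/dev/null; python3 rel.py;python3 -m pendant '[0,0,0.0015,0,0,0,0,0,0,0.0015,0,0,0,0]'>/dev/null; python3 rel.py; python3 -m pendant '[0,0,0.001,0,0,0,0,0,0,0.001,0,0,0,0]'>/dev/null; python3 rel.py
```

```text
t 12.85 bracket in rack x 0.0613 y 0.0001 claw above edge 0.0696 dyaw -0.01 pitch [-0.0005  0.0002] F rack [0.2 0.  0.9] M [-0.    0.06 -0.02] 0.0005565082511927338
t 13.0167 bracket in rack x 0.0614 y 0.0002 claw above edge 0.0687 dyaw -0.01 pitch [-0.001   0.0003] F rack [-0.9 -0.2  5.4] M [-0.01  0.3  -0.06] 9.583092143111076e-05
t 13.1833 bracket in rack x 0.0615 y 0.0003 claw above edge 0.0676 dyaw -0.00 pitch [-0.0015  0.0007] F rack [-2.1 -0.2  6.1] M [-0.01  0.38  0.05] -5.800385413656502e-05
t 13.35 bracket in rack x 0.0616 y 0.0004 claw above edge 0.0669 dyaw -0.00 pitch [-0.0017  0.0008] F rack [-2.6 -0.9  7.8] M [0.   0.54 0.01] -9.542589858683163e-05
```

```bash
python3 -m pendant '[0,0,0.0015,0,0,0,0,0,0,0.0015,0,0,0,0]'>/dev/null; python3 rel.py; python3 -m pendant '[0,0,0.0015,0,0,0,0,0,0,0.0015,0,0,0,0]'>/dev/null; python3 rel.py;python3 -m pendant '[0,0,0.0015,0,0,0,0,0,0,0.0015,0,0,0,0]'>/dev/null; python3 rel.py
```

```text
t 13.5167 bracket in rack x 0.0617 y 0.0005 claw above edge 0.0655 dyaw -0.00 pitch [-0.0021  0.0009] F rack [-2.2 -0.4  9. ] M [0.03 0.43 0.02] -6.688547004775255e-05
t 13.6833 bracket in rack x 0.0618 y 0.0006 claw above edge 0.0640 dyaw 0.00 pitch [-0.0022  0.001 ] F rack [-0.9  0.2  6.2] M [ 0.05  0.29 -0.01] -0.0001267826392648365
t 13.85 bracket in rack x 0.0618 y 0.0004 claw above edge 0.0616 dyaw -0.00 pitch [-0.0021  0.0009] F rack [1.3 1.3 0.9] M [ 0.09 -0.24 -0.05] 0.00021243205554494438
```

```bash
python3 -m pendant '[0,0,0.0015,0,0,0,0,0,0,0.0015,0,0,0,0]'>/dev/null; python3 rel.py; python3 -m pendant '[0,0,0.0015,0,0,0,0,0,0,0.0015,0,0,0,0]'>/dev/null; python3 rel.py
```

```text
t 14.0167 bracket in rack x 0.0611 y -0.0001 claw above edge 0.0590 dyaw -0.01 pitch [ 0.     -0.0001] F rack [ 0.2 -0.2 -0.8] M [-0.06  0.01  0.01] -4.767661120137924e-05
t 14.1833 bracket in rack x 0.0610 y -0.0001 claw above edge 0.0574 dyaw -0.01 pitch [ 0.0003 -0.0001] F rack [-0.5 -0.3  1.3] M [-0.   -0.07 -0.02] -0.0001645757703847202
```

```bash
python3 -m pendant '[0,0,0.0015,0,0,0,0,0,0,0.0015,0,0,0,0]'>/dev/null; python3 rel.py; python3 -m pendant '[0,0,0.0015,0,0,0,0,0,0,0.0015,0,0,0,0]'>/dev/null; python3 rel.py
```

```text
t 14.35 bracket in rack x 0.0611 y -0.0001 claw above edge 0.0568 dyaw -0.01 pitch [-0.0001 -0.    ] F rack [-2.2 -0.5  6.6] M [-0.05  0.28 -0.01] -0.0004167584119611454
t 14.5167 bracket in rack x 0.0612 y -0.0000 claw above edge 0.0566 dyaw -0.01 pitch [-0.0006  0.    ] F rack [-4.1 -1.5 13.2] M [-0.12  0.95 -0.04] -0.0004145567322837403
```

```bash
python3 -m pendant '[0,0,0.0012,0,0,0,0,0,0,0.0012,0,0,0,0]'>/dev/null; python3 rel.py;  python3 -m pendant '[0,0,0.0006,0,0,0,0,0,0,0.0006,0,0,0,0]'>/dev/null; python3 rel.py
python3 - <<'E'
from h import *
for n in('scene','wrist'):
    a=read_camera(n);cv2.imwrite(f'pics/{n}8.png',a)
    if n=='scene':cv2.imwrite('pics/s8.png',cv2.resize(a[190:310,240:380],None,fx=5,fy=5,interpolation=cv2.INTER_CUBIC))
E
```

```text
t 14.6833 bracket in rack x 0.0613 y 0.0000 claw above edge 0.0564 dyaw -0.02 pitch [-0.0011  0.0001] F rack [-6.3 -2.2 18.1] M [-0.12  1.48 -0.08] 9.20993905113053e-05
t 14.85 bracket in rack x 0.0613 y 0.0000 claw above edge 0.0564 dyaw -0.02 pitch [-0.0013  0.0002] F rack [-8.2 -2.1 21.1] M [-0.16  1.8  -0.05] 0.00024947110981626163
```

View pics/s8.png

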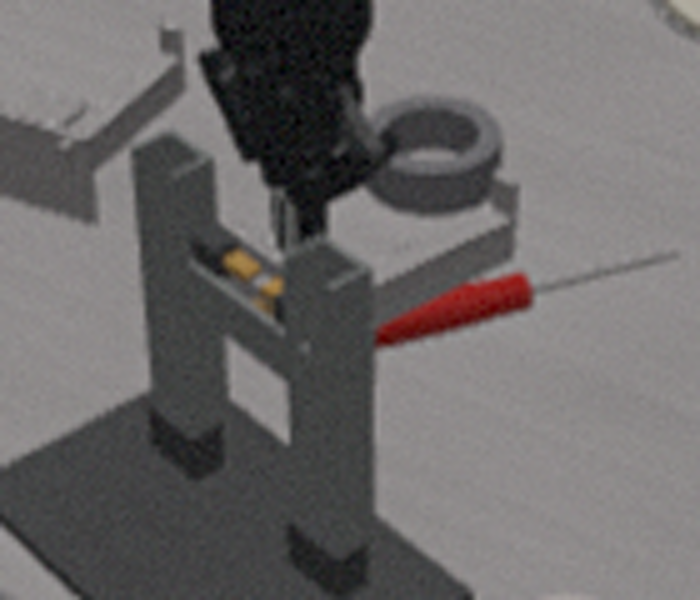

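21 N reached with no further travel. Next I'll lift off and inspect.

```bash
python3 -m pendant '[0,0,-0.01,0,0,0,0,0,0,-0.04,0,0,0,0,0,0,-0.08,0,0,0,0,0.04,0,-0.12,0,0,0,0,0.08,0,-0.15,0,0,0,0,0.08,0,-0.15,0,0,0,0,0.08,0,-0.15,0,0,0,0]'; python3 rel.py
python3 - <<'E'
from h import *
s=bot.state();np.savez('w9.npz',p=s['tcp_pos'],R=s['tcp_rot'])
for n in('scene','wrist','top'):
    a=read_camera(n);cv2.imwrite(f'pics/{n}9.png',a)
    if n=='scene':cv2.imwrite('pics/s9.png',cv2.resize(a[190:310,240:380],None,fx=5,fy=5,interpolation=cv2.INTER_CUBIC))
    if n=='wrist':cv2.imwrite('pics/w9.png',cv2.resize(a[200:400,220:440],None,fx=3.6,fy=3,interpolation=cv2.INTER_CUBIC))
E
```

```text
time_s: 15.53
tcp_pos: [0.5652, 0.0552, 0.3177]
tcp_rot: [[-0.971, 0.238, 0.005], [0.238, 0.971, 0.001], [-0.004, 0.002, -1.0]]
contact_force: [-0.3, -0.0, 1.0]
finger_gap: -0.0003
t 15.5333 bracket in rack x -0.0207 y 0.0016 claw above edge 0.2071 dyaw 0.14 pitch [-0.0041  0.0022] F rack [-0.3 -0.1  1. ] M [ 0.08 -0.04  0.  ] -0.00026754780009692825
```

View pics/s9.png

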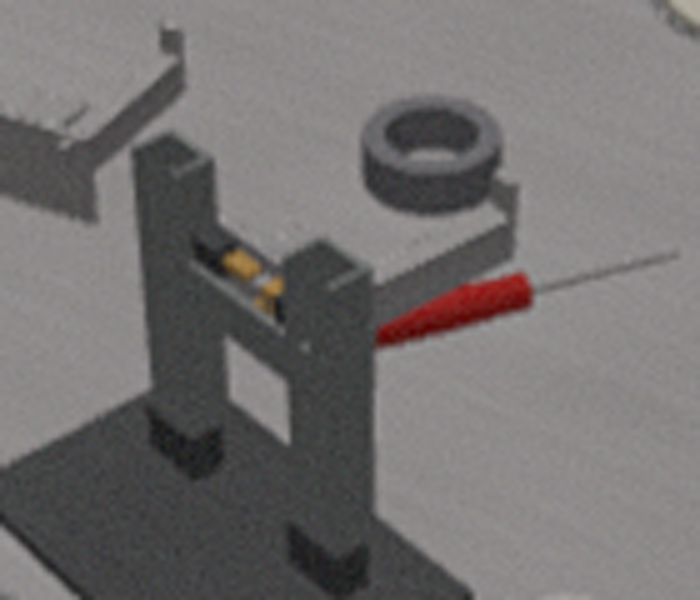

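View pics/w9.png

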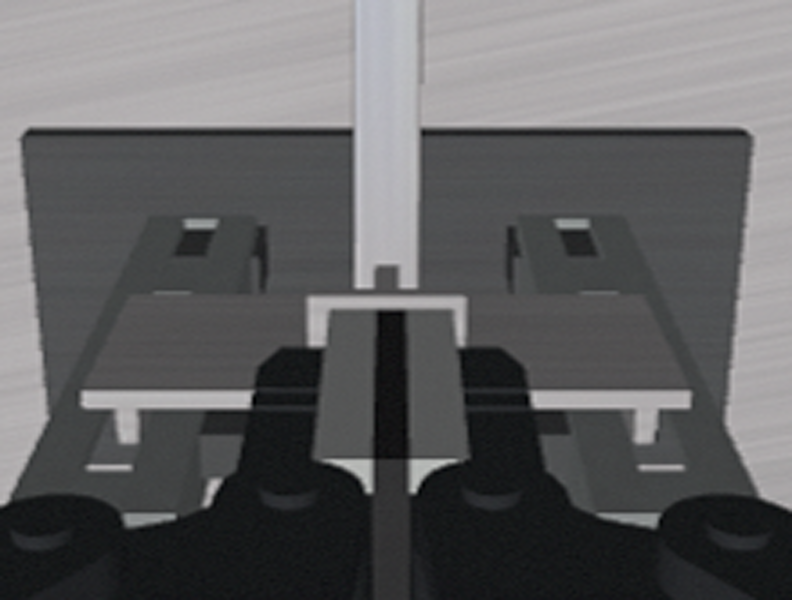

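View pics/top9.png

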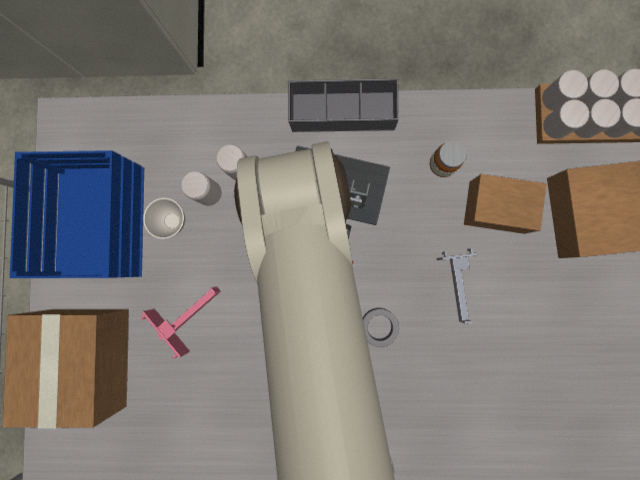

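```bash
python3 -m pendant '[0.01,0.04,0,0,0,0,0,0.02,0.08,0,0,0,0,0,0.03,0.12,0,0,0,0,0,0.03,0.12,0,0,0,0,0,0.03,0.12,0,0,0,0,0]'; 
python3 - <<'E'
from h import *
s=bot.state();np.savez('w10.npz',p=s['tcp_pos'],R=s['tcp_rot'])
for n in('wrist','top'):
    a=read_camera(n);cv2.imwrite(f'pics/{n}10.png',a)
    if n=='top':cv2.imwrite('pics/t10.png',cv2.resize(a[140:290,270:400],None,fx=5,fy=4,interpolation=cv2.INTER_CUBIC))
E
```

```text
time_s: 16.1
tcp_pos: [0.5655, 0.1802, 0.311]
tcp_rot: [[-0.972, 0.235, -0.004], [0.235, 0.972, 0.0], [0.004, -0.0, -1.0]]
contact_force: [-0.0, -1.7, 0.9]
finger_gap: 0.0001
```

View pics/wrist10.png

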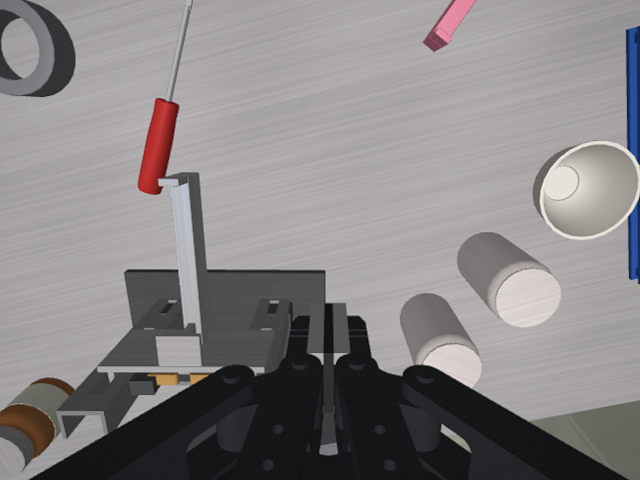

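View pics/t10.png

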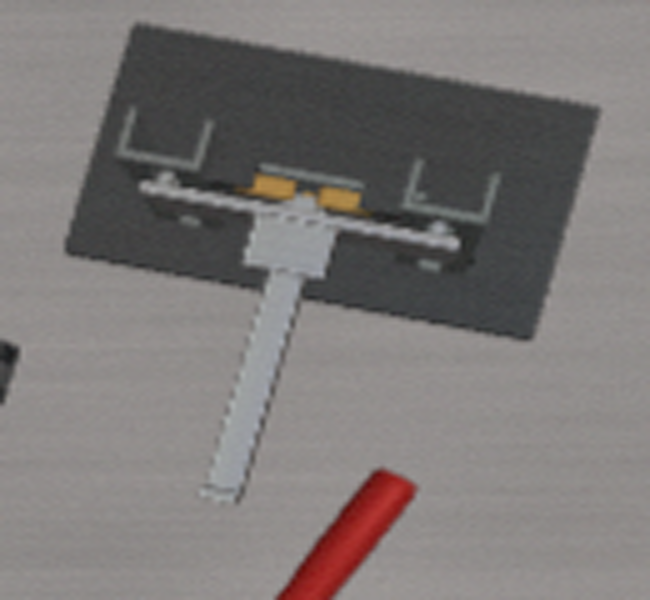

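```bash
python3 - <<'E'
from h import *
a=cv2.imread('pics/top0.png').astype(int);b=cv2.imread('pics/top10.png').astype(int)
for n,(x0,y0,x1,y1) in dict(cans=(175,140,250,240),driver=(315,250,360,330),tape=(355,300,405,350),narrow=(430,240,480,330),jar=(425,135,470,180),pawls=(318,176,346,188)).items():
    print(n,np.abs(a-b)[y0:y1,x0:x1].mean().round(1))
s=bot.state();print(s['time_s'],s['contact_force'],np.abs(s['joint_vel']).max())
bot.sign_off()
E
```

```text
cans 37.7
driver 4.5
tape 4.0
narrow 4.2
jar 4.1
pawls 3.0
16.2 [ 0.61580224 -0.86099927 -0.12179196] 0.02187647126662961
the job is handed in; nothing more can be done
```

View pics/top10.png

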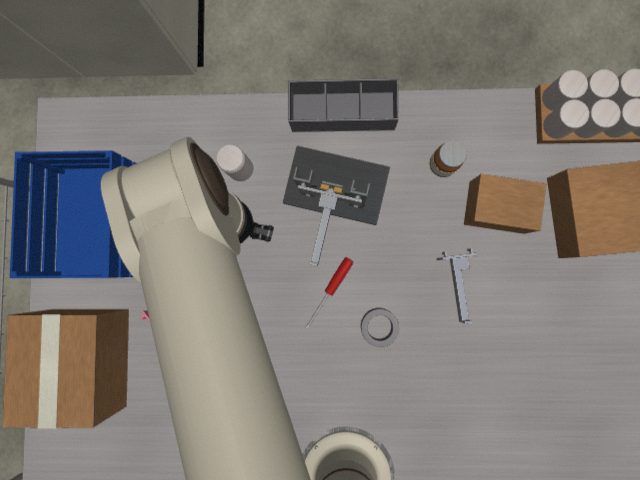

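The wide bracket is hung in the top slots, pressed home and released. I handed the job in at 16.2 s.

**What I did:** I touched the top of one upright with the closed fingers to find the height setting, which is about 4 mm above nominal. I then gripped the wide grey bracket and put both claws into the top row at about 21 mm above the true slot edges. I lowered it until the lug met the pawls, let go, and pressed on the thumb pad. The pawls gave way at about 9 N, and I went on to 21 N with no further travel.

**Last checks:**
- **Seating:** under light pressing, the pad top was at 0.168 m, which is the height expected when fully home. I could not see the home pin itself, so this height is the evidence that it is fully home.
- **Pawls:** they are back at their rest spacing over the lug in the top view.
- **Other items:** comparing the first and last top pictures, the driver, tape, narrow bracket and jar have not moved. The can area did differ (37.7, against about 4 elsewhere) because the arm covers one can there. The earlier top view (15.5 s) shows both cans unmoved, and the last wrist view shows them standing.
- **Robot:** the arm was clear of everything, with contact force near zero.

One short pair of moves was refused because I miscounted the numbers in the rows. It had no effect on the robot.

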